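Dial the code on a medicine lock box and open it

TASK

Open the locked medicine box: turn its three number wheels so that they read 4, 7, 2 from left to right at the white marks, then slide the catch beside them all the way to the right, so that the lid springs up. Use only fingertip pressure on the lock, never more than 30 N, do not force the catch, and leave the mug, teaspoon, salt shaker and spice jar where they are.

Things in the scene. Friction and masses are not known exactly. Their poses are not given: they have to be found in the camera images.
- lockbox: White painted steel case, 200 mm deep (x), 240 wide (y), 70 high; stands firmly, does not move. Origin: middle of its underside; x from its front (towards the robot) to its back, y to its left, z up. In front, from x = -0.0955 to -0.0275, sits the lock unit, a flat aluminium plate, upper side at z = 0.078; behind x = -0.02 the white lid, top at z = 0.079.
- lock_seat (a point): Point of the case, axes as the case: nominal middle of the lock plate's upper side, case (-0.0615, 0, 0.078). The lock unit lies on a soft gasket in its recess: plate, wheels and catch together sit up to 2 mm off along x and y and up to 4 mm higher or lower than said here; that is not measured and must be found by touch. More than 30 N between the hand and anything breaks the lock.
- left_top (a point): Point of the case: nominal top of the left thumbwheel, case (-0.0615, 0.066, 0.092), 14 mm above the plate. The wheel is a black disc, 16 mm wide, radius 26 mm, axis along the case's y, in a slot with a 4 mm high black frame. White figures 0 to 9, 10 mm tall, 36 degrees apart, upright seen from the front; it reads the one on its very top, between two white marks on the frame.
- middle_top (a point): Same for the middle wheel, case (-0.0615, 0.032, 0.092). To turn a wheel: press a fingertip on its top and drag level along the case's x, 16.3 mm for each figure. The rim grips like rubber (friction about 1). 2 to 5 N along the rim carries it over a click; pressed too lightly the finger slips.
- right_top (a point): Same for the right wheel, case (-0.0615, -0.002, 0.092). In each wheel a sprung pawl clicks into every figure and centres the wheel on it once let go, unless it was left almost halfway between two.
- catch_ridge (a point): Point of the case: nominal top middle of the catch's ridge when the catch is shut, case (-0.0615, -0.054, 0.0925). The ridge is black, 24 mm long along x, 10 mm wide along y, and rises 14.5 mm above the plate from a flat black foot 34 x 24 mm, 2 mm high. Between it and the right wheel are 39 mm of bare plate.
- wheel_left (a joint): turn of the left number wheel (rad): the figure at the marks is the value / 0.6283 (0 = figure 0, 0.6283 = 1, ... 5.65 = 9, 6.283 = 0 again). It grows when the wheel's top is dragged away from the robot (along the case's +x); it turns endlessly both ways with a click at each figure. It must read 4 (2.513 or a whole turn of 6.283 more or less).
- wheel_middle (a joint): turn of the middle number wheel, as for the left one. It must read 7 (4.398, or a whole turn more or less).
- wheel_right (a joint): turn of the right number wheel, as for the left one. It must read 2 (1.257, or a whole turn more or less).
- catch (a joint): travel of the catch to the right, towards the case's -y (m): 0 shut, 0.014 fully open. Friction 1.5 N; it stays where it is left. As long as any wheel is off the code it is blocked after about 1 mm; with the code set it is free, and its bar then holds the wheels. It lets go of the lid after about 8 mm.
- lid (a joint): angle of the white lid (rad) about its hinge at the back upper edge: 0 shut (up to 0.03 while the catch holds it); released, its spring lifts the front edge by itself to about 0.3 (some 35 mm).
- kettle: white kettle with a black handle, 152 x 197 x 229 mm tall, on its base at the back, left of and behind the box; origin: middle of its underside. It stays where it is; keep the arm clear of it.
- mug: striped mug, 86 x 120 x 90 mm with its handle, standing on the worktop to the left of the box; origin: middle of its underside. A bystander.
- teaspoon: steel teaspoon, 130 x 26 x 11 mm, lying on the worktop near the mug. A bystander.
- salt_shaker: glass salt shaker, 44 mm across, 90 mm tall, standing on the worktop to the right of the box; origin: middle of its underside. A bystander.
- spice_jar: spice jar with a black cap, 41 mm across, 105 mm tall, to the right of the box; origin: middle of its underside. A bystander.

How it is judged:
On the way, in this order (a step that is already met when the one before it is completed fails the run):
1. all three wheels read the code 4, 7, 2 with the catch still shut ((value of joint wheel_left between -3.9099 and -3.6299 rad or value of joint wheel_left between 2.3733 and 2.6533 rad or value of joint wheel_left between 8.6565 and 8.9365 rad or value of joint wheel_left between 14.9396 and 15.2196 rad) and (value of joint wheel_middle between -2.025 and -1.745 rad or value of joint wheel_middle between 4.2582 and 4.5382 rad or value of joint wheel_middle between 10.5414 and 10.8214 rad or value of joint wheel_middle between 16.8246 and 17.1046 rad) and (value of joint wheel_right between -5.1665 and -4.8865 rad or value of joint wheel_right between 1.1166 and 1.3966 rad or value of joint wheel_right between 7.3998 and 7.6798 rad or value of joint wheel_right between 13.683 and 13.963 rad) and value of joint catch below 0.004 m), for 0.2 s.
2. the catch is slid fully to the right (value of joint catch above 0.0115 m), for 0.1 s.
At the end, for the whole second after the job is handed in: The wheels read 4, 7, 2 (each within 0.14 rad of its figure), the catch stands at least 11.5 of its 14 mm to the right, and the lid has sprung up more than 0.15 rad and is at rest ((value of joint wheel_left between -3.9099 and -3.6299 rad or value of joint wheel_left between 2.3733 and 2.6533 rad or value of joint wheel_left between 8.6565 and 8.9365 rad or value of joint wheel_left between 14.9396 and 15.2196 rad) and (value of joint wheel_middle between -2.025 and -1.745 rad or value of joint wheel_middle between 4.2582 and 4.5382 rad or value of joint wheel_middle between 10.5414 and 10.8214 rad or value of joint wheel_middle between 16.8246 and 17.1046 rad) and (value of joint wheel_right between -5.1665 and -4.8865 rad or value of joint wheel_right between 1.1166 and 1.3966 rad or value of joint wheel_right between 7.3998 and 7.6798 rad or value of joint wheel_right between 13.683 and 13.963 rad) and value of joint catch above 0.0115 m and value of joint lid above 0.15 rad and velocity of joint lid between -0.05 and 0.05 rad/s); the robot touches nothing.
It fails at once if a finger or the arm presses on anything with more than 30 N (contact force between any of the fingers, the arm and anything else above 30 N).
It fails at once if the mug is moved by more than 20 mm or tipped (distance of mug from where it was at the start of the episode above 0.02 m or angle between mug's own z axis and vertical above 0.5 rad).
It fails at once if the teaspoon is moved by more than 20 mm or tipped (distance of teaspoon from where it was at the start of the episode above 0.02 m).
It fails at once if the salt shaker is moved by more than 20 mm or tipped (distance of salt_shaker from where it was at the start of the episode above 0.02 m or angle between salt_shaker's own z axis and vertical above 0.5 rad).
It fails at once if the spice jar is moved by more than 20 mm or tipped (distance of spice_jar from where it was at the start of the episode above 0.02 m or angle between spice_jar's own z axis and vertical above 0.5 rad).
It also fails if it takes over 72 s, if anything falls off the work surface, if the arm or the gripper's body presses on something with over 40 N, if the wrist force passes 120 N, or if a joint passes its speed limit or range.

ROBOT

A 6-joint arm with a two-finger parallel gripper is mounted at the origin on a cart in front of the work surface, level with it; the furniture and walls round the work are solid. World frame = base frame: x ahead of the robot, y to its left, z up, the work surface at z = 0. Lengths are in m, angles in rad, forces in N, time in s.
With the tool pointing down it reaches from about 0.275 to 0.75 m from the base axis. Payload 10.2 kg.
Tool frame: the origin (TCP) lies midway between the tips of the shut fingers; the grasp point (between the pads) lies 19 mm behind it; z points along the fingers, y is the line along which they close (so a half turn about z gives the same grasp; the last joint's range is limited). The gripper opens to 85 mm and grips with 20 to 120 N. Pads are 22 mm wide; open, the fingers measure 114 mm over their backs; the gripper's body (76 mm by 85 mm) begins 54 mm behind the grasp point. The pads swing forward as they close: fully open they stand 13 mm farther back than shut.
Start: joints at [-1.402, 0.313, 1.498, -0, 1.331, -0.223], TCP at [0.2, -0.485, 0.231] pointing down, gripper open.
Joint ranges: [-2.94, 2.94], [-0.97, 2.17], [0.19, 2.56], [-1.23, 4.37], [0.02, 3.11], [-2.88, 2.88]. Speed limits (rad/s): [2.39, 2.39, 3.01, 3.14, 3.14, 3.14].

INTERFACE

Orientations are given as a unit quaternion [x, y, z, w].
In Python, from cell import sense, read_camera, calibration, sign_off, boxes_of gives the robot as it stands. The module is installed in compiled form; this text tells all that it offers.
- The arm moves only by the tool arm_command, never from a script. Its argument "motion" is a list that holds one entry, the list of rows, each a list of 5 numbers: the shift along the tool's x, y, z in cm, then the turn about the tool's z in degrees, then the closure, from 0 (fully open) to 1 (shut). A call has 1 to 12 rows; each row is the pose to reach, as a shift and turn from the pose commanded when the call began, along the tool's axes at that moment; what a row does not reach only later rows make up. A row lasts 1/10 s, in which the tool goes at most 50 mm and 8.59 degrees, less where a joint would pass 70% of its speed; a pose out of reach is approached as far as the arm can. A call with a gripper value outside its range is refused whole. The fingers move at their own pace and stop on an object; the grip force is fixed at half the most. Time passes only in rows, so rows that repeat a pose let the fingers close. It gives the time, the measured TCP pose, the force, the opening and the grip force at its end, in the units of the state.
- sense(): the state, without advancing time (a new reading comes with each control period).
- read_camera(name): name is "side" or "top" or "wrist"; returns the picture (400x640x3 uint8, red, green, blue); there is no depth.
- calibration(name): a dict with "K" (3x3 intrinsics, pixels), "T" (4x4, takes a point from camera to world coordinates); the wrist camera has in their place "hand_eye" (4x4, takes a point from camera to tool coordinates, whose origin is the TCP and whose axes are the flange's). Camera axes: x right, y up, looking along -z (the intrinsics and any distortion apply to the point x, -y, -z); pixel columns grow to the right and rows downward; lengths in m; the calibration is good to about 2 mm. The wrist camera is an equidistant fisheye: a pixel r from the principal point sees the ray r / f radians off the axis. A picture is of the moment at which its call begins: read the wrist's pose just before it. calibration takes no time and is no camera call.
- sign_off(): hands the job in; it is judged then, once.
Trained networks look in the newest picture that a camera, given by its name, has taken for a name from the list of things; names that differ only in an ending like _2 or _b are one class to them, and where a whole thing is asked for, a point or a joint stands for the part that bears it (a point fixed in the world has none). Each returns a list of dicts, best first, with "score" (0 to 1); they miss things now and then, are a little off and sometimes report something else, mostly with a low value. They report only what shows in the picture. A call takes as long as a camera call.
- boxes_of(name, camera): "pixel" ([column, row] in pixels, amid what is visible of it).
The state is a dict: "t": time; "qpos": joint angles; "dq": joint speeds; "effort": joint torques, N m; "tool_pos": TCP position; "orientation": TCP orientation; "contact_force": force on the tool from outside, world axes, zero at the start; "torque": the same for the moment, N m; "grip_width": opening from 0.0 (shut) to 1.0 (fully open); "grasp_force": force on a finger pad.
Only numpy, scipy, OpenCV 4.12 (cv2) and the standard library are available. Lean on these libraries where they do the work, as an engineer would, in place of code of your own. Each camera call takes 0.05 s, during which the arm holds its last target. There are 200 camera calls.

## Working session

There is one attempt and no reset: what is moved stays moved. The work goes in short steps, Python scripts to look and compute and a tool call to move; the robot and the scene stay as the last step left them, time stands still between calls to the robot, and variables do not carry over. Pictures are saved under pics/ and viewed, at most 10 in all, crops included, and the job is handed in when it is done.

Besides the shell and the picture viewer there is one more tool, called after ">>>" by a JSON object that holds its "op" and its "data", one argument or row to a line. arm_command: Moves the arm, as the interface text tells. Its arguments: {"type":"object","properties":{"motion":{"type":"array"}},"required":["motion"]}

```bash
mkdir -p pics
python3 - <<'E'
from cell import *
import cv2,numpy as np
s=sense();print({k:np.round(v,3).tolist() for k,v in s.items()})
ims=[]
for c in("top","side"):
    im=read_camera(c);cv2.imwrite(f"pics/{c}.png",im[:,:,::-1])
    k=calibration(c);print(c,np.round(k["K"],1).tolist(),np.round(k["T"],3).tolist(),[x for x in k])
    for n in("lockbox","left_top","middle_top","right_top","catch_ridge","lock_seat","mug","salt_shaker","spice_jar"):
        print(n,[(np.round(b["pixel"]).tolist(),round(b["score"],2)) for b in boxes_of(n,c)[:3]])
print({a:np.round(b,4).tolist() if not isinstance(b,str) else b for a,b in calibration("wrist").items()})
E
```

```text
{'t': 0.0, 'qpos': [-1.402, 0.313, 1.498, -0.0, 1.331, -0.223], 'dq': [0.002, 0.0, -0.0, 0.001, -0.002, -0.0], 'effort': [-0.001, -41.227, -25.974, -0.0, 0.004, 0.0], 'tool_pos': [0.2, -0.485, 0.231], 'orientation': [0.981, 0.195, 0.0, -0.001], 'contact_force': [-0.279, 0.098, -0.409], 'torque': [-0.023, 0.061, 0.003], 'grasp_force': 0.0, 'grip_width': 0.999}
top [[378.2, 0.0, 322.2], [0.0, 378.2, 197.5], [0.0, 0.0, 1.0]] [[-0.002, 0.994, -0.11, 0.412], [-1.0, -0.002, 0.0, -0.177], [-0.0, 0.11, 0.994, 1.1], [0.0, 0.0, 0.0, 1.0]] ['K', 'T']
lockbox [([338.0, 198.0], 0.94)]
left_top []
middle_top [([339.0, 196.0], 0.78)]
right_top [([337.0, 195.0], 0.61)]
catch_ridge [([338.0, 194.0], 0.58)]
lock_seat [([338.0, 193.0], 0.91)]
mug [([341.0, 195.0], 0.7), ([215.0, 226.0], 0.67)]
salt_shaker [([424.0, 261.0], 0.73)]
spice_jar [([451.0, 214.0], 0.53)]
side [[383.9, 0.0, 321.1], [0.0, 383.9, 200.8], [0.0, 0.0, 1.0]] [[-0.896, 0.285, -0.34, 0.133], [-0.443, -0.609, 0.658, 0.538], [-0.019, 0.741, 0.672, 0.835], [0.0, 0.0, 0.0, 1.0]] ['K', 'T']
lockbox [([322.0, 343.0], 0.75), ([324.0, 210.0], 0.67)]
left_top [([322.0, 210.0], 0.79), ([320.0, 199.0], 0.21)]
middle_top [([320.0, 209.0], 0.86)]
right_top []
catch_ridge [([321.0, 211.0], 0.74), ([344.0, 209.0], 0.36), ([372.0, 154.0], 0.17)]
lock_seat [([323.0, 210.0], 0.73)]
mug [([281.0, 295.0], 0.78)]
salt_shaker []
spice_jar [([372.0, 152.0], 0.72)]
{'K': [[309.7069, 0.0, 321.641], [0.0, 309.7069, 202.3155], [0.0, 0.0, 1.0]], 'hand_eye': [[0.0005, 0.9591, 0.2831, 0.0714], [1.0, -0.0004, -0.0004, -0.0014], [-0.0003, 0.2831, -0.9591, -0.1436], [0.0, 0.0, 0.0, 1.0]]}
```

View pics/top.png

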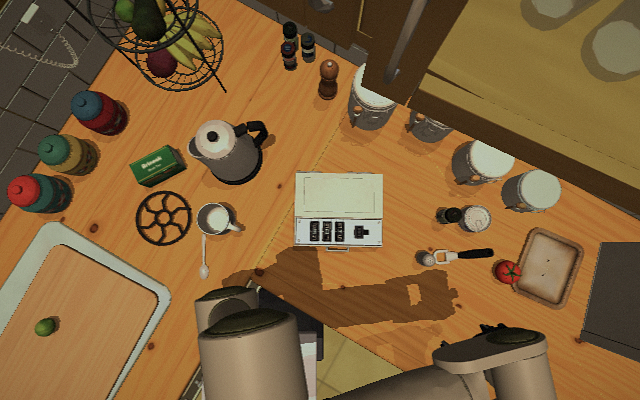

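View pics/side.png

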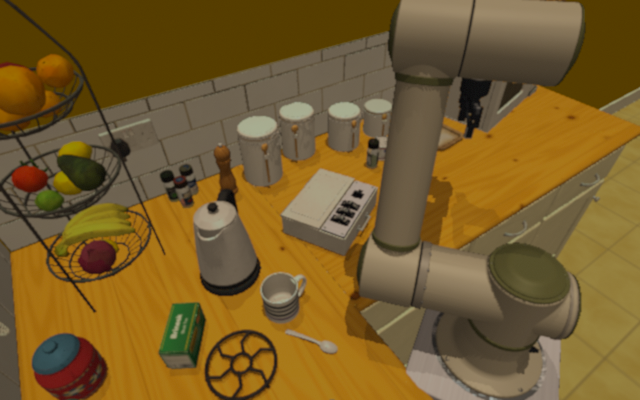

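Top view: the lockbox spans about (294–383, 172–247), with the wheels near (315/327/340, 231) and the catch at (362, 232). Next I'll locate it in world coordinates.

```bash
cat > h.py <<'E'
from cell import *
import cv2,numpy as np
from scipy.spatial.transform import Rotation as R
def ray(c,px,z):
    k=calibration(c);K,T=k["K"],np.array(k["T"]);u,v=px
    d=T[:3,:3]@np.array([(u-K[0][2])/K[0][0],-(v-K[1][2])/K[1][1],-1.])
    o=T[:3,3];return o+d*(z-o[2])/d[2]
def wproj(P,s):
    k=calibration("wrist");K,H=k["K"],np.array(k["hand_eye"])
    p=R.from_quat(s["orientation"]).inv().apply(np.atleast_2d(P)-s["tool_pos"])
    c=(p-H[:3,3])@H[:3,:3];x,y,z=c[:,0],-c[:,1],-c[:,2]
    r=np.hypot(x,y);th=np.arctan2(r,z)
    return np.c_[K[0][2]+K[0][0]*th*x/r,K[1][2]+K[1][1]*th*y/r]
def wray(px,z,s):
    k=calibration("wrist");K,H=k["K"],np.array(k["hand_eye"]);u,v=(px[0]-K[0][2])/K[0][0],(px[1]-K[1][2])/K[1][1]
    th=np.hypot(u,v);d=np.array([np.sin(th)*u/th,-np.sin(th)*v/th,-np.cos(th)])
    Q=R.from_quat(s["orientation"]);d=Q.apply(H[:3,:3]@d);o=s["tool_pos"]+Q.apply(H[:3,3])
    return o+d*(z-o[2])/d[2]
E
python3 - <<'E'
from h import *
im=cv2.imread("pics/top.png");cv2.imwrite("pics/topc.png",cv2.resize(im[160:260,280:400],None,fx=6,fy=6,interpolation=cv2.INTER_CUBIC)[:,:])
s=sense();Q=R.from_quat(s["orientation"])
for n,p in dict(l=(315,231),m=(327,231),r=(340,231),c=(362,232)).items():
    P=ray("top",p,.09);print(n,P.round(3))
for p in((297,172),(383,174),(382,245),(294,245)):print(ray("top",p,.075).round(3))
print(Q.as_matrix().round(3))
E
```

```text
l [ 0.435 -0.158  0.09 ]
m [ 0.435 -0.19   0.09 ]
r [ 0.435 -0.224  0.09 ]
c [ 0.432 -0.283  0.09 ]
[ 0.597 -0.108  0.075]
[ 0.591 -0.344  0.075]
[ 0.397 -0.338  0.075]
[ 0.398 -0.101  0.075]
[[ 0.924  0.382 -0.   ]
 [ 0.382 -0.924  0.   ]
 [ 0.    -0.    -1.   ]]
```

View pics/topc.png

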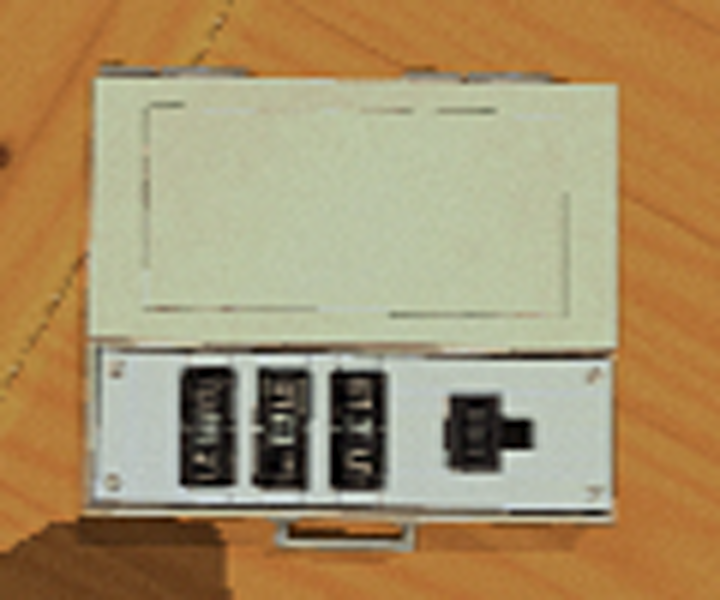

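The crop shows the wheel slots at about (314.7/327.2/339.7, 231.3), the ridge at (358.7, 232.2) and a case yaw of about -1.2°. I'm moving to a viewing pose.

>>> {"op": "arm_command", "data": {
  "motion": [
    [[4,-3,0,4,1],[8,-6,0,10,1],[12,-9,0,16,1],[16,-11.5,0,22,1],[20,-14,1,23.6,1],[24,-17,3,23.6,1],[27,-19,5,23.6,1],[28.8,-20,7,23.6,1],[28.8,-20,8,23.6,1],[28.8,-20,8,23.6,1],[28.8,-20,8,23.6,1],[28.8,-20,8,23.6,1]]
  ]
}}

```text
t: 2.2
tool_pos: [0.3902, -0.1915, 0.1521]
orientation: [1.0, -0.011, 0.001, 0.001]
contact_force: [-0.2, -0.9, 0.6]
grip_width: -0.002
grasp_force: 0.0
```

Run:
```python
from h import *
s=sense();im=read_camera("wrist");cv2.imwrite("pics/w1.png",im[:,:,::-1])
print(s["t"],s["tool_pos"],R.from_quat(s["orientation"]).as_matrix().round(3).tolist(),s["contact_force"])
print(wproj([[.435,-.158,.09],[.435,-.19,.09],[.435,-.224,.09],[.432,-.275,.09]],s).round(1))
```

```text
2.2 [ 0.39023223 -0.19153571  0.15214531] [[1.0, -0.022, 0.001], [-0.022, -1.0, -0.001], [0.001, 0.001, -1.0]] [-0.16628491 -0.86756324  0.58227975]
[[271.7 154.2]
 [319.2 152.8]
 [369.8 152.1]
 [440.4 156.9]]
```

View pics/w1.png

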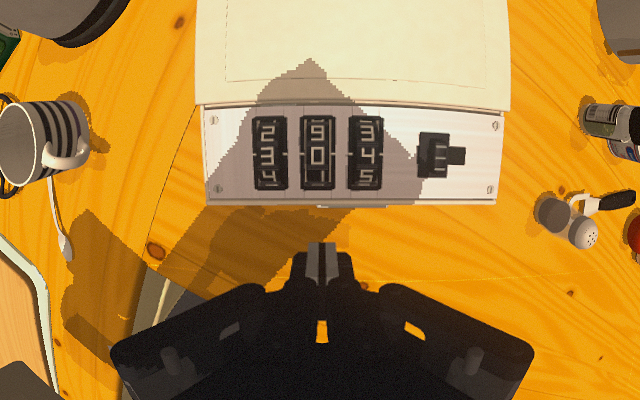

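Run:
```python
from h import *
im=cv2.imread("pics/w1.png");cv2.imwrite("pics/w1c.png",cv2.resize(im[95:210,200:510][:,:270],None,fx=2.95,fy=5,interpolation=cv2.INTER_CUBIC)[:575,:797])
```

```text
(no output)
```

View pics/w1c.png

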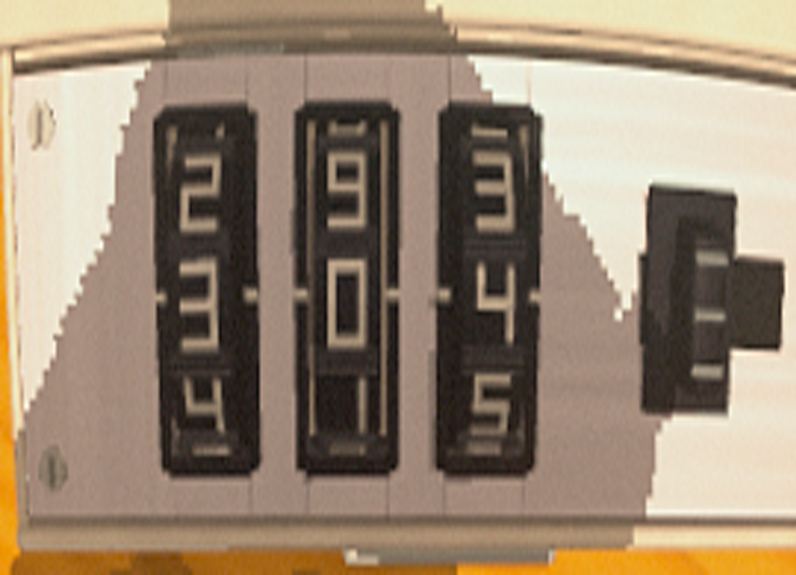

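The wheels read 3, 0, 4, with the marks at row 154 and columns 270/318/366. The catch ridge is near (441, 158). The turns needed are left +1, middle -3 and right -2.

Run:
```python
from h import *
s=sense()
for p,z in(((270.2,154),.082),((317.6,154),.082),((365.8,154),.082),((441,157.8),.0925),((203,105.5),.078),((500,109),.078)):print(wray(p,z,s).round(4))
```

```text
[ 0.4341 -0.1555  0.082 ]
[ 0.4331 -0.1886  0.082 ]
[ 0.4326 -0.2222  0.082 ]
[ 0.4317 -0.2743  0.0925]
[ 0.4721 -0.1061  0.078 ]
[ 0.4696 -0.3308  0.078 ]
```

>>> {"op": "arm_command", "data": {
  "motion": [
    [[1.5,-1.5,1,0,1],[3.0,-3.3,2.5,0,1],[3.45,-3.7,4,0,1],[3.45,-3.7,4.8,0,1],[3.45,-3.7,5.2,0,1],[3.45,-3.7,5.2,0,1],[3.45,-3.7,5.2,0,1],[3.45,-3.7,5.2,0,1]]
  ]
}}

```text
t: 3.05
tool_pos: [0.4256, -0.1546, 0.0999]
orientation: [1.0, -0.01, 0.0, 0.0]
contact_force: [1.4, -0.2, -0.2]
grip_width: -0.004
grasp_force: 0.0
```

>>> {"op": "arm_command", "data": {
  "motion": [
    [[0,0,0.1,0,1],[0,0,0.2,0,1],[0,0,0.3,0,1],[0,0,0.3,0,1],[0,0,0.3,0,1]]
  ]
}}

```text
t: 3.55
tool_pos: [0.4255, -0.1541, 0.0963]
orientation: [1.0, -0.01, -0.0, -0.0]
contact_force: [-0.0, -0.2, -0.5]
grip_width: 0.002
grasp_force: 0.0
```

>>> {"op": "arm_command", "data": {
  "motion": [
    [[0,0,0.1,0,1],[0,0,0.15,0,1],[0,0,0.15,0,1],[0,0,0.15,0,1]]
  ]
}}

```text
t: 3.95
tool_pos: [0.4255, -0.1541, 0.0948]
orientation: [1.0, -0.01, -0.0, 0.0]
contact_force: [-0.4, 0.5, -0.7]
grip_width: 0.001
grasp_force: 0.0
```

>>> {"op": "arm_command", "data": {
  "motion": [
    [[0,0,0.1,0,1],[0,0,0.15,0,1],[0,0,0.15,0,1],[0,0,0.15,0,1]]
  ]
}}

```text
t: 4.35
tool_pos: [0.4255, -0.1541, 0.0933]
orientation: [1.0, -0.01, -0.0, -0.0]
contact_force: [-0.3, 1.1, -0.4]
grip_width: -0.0
grasp_force: 0.0
```

>>> {"op": "arm_command", "data": {
  "motion": [
    [[0,0,0.05,0,1],[0,0,0.1,0,1],[0,0,0.1,0,1],[0,0,0.1,0,1]]
  ]
}}

```text
t: 4.75
tool_pos: [0.4255, -0.1541, 0.0923]
orientation: [1.0, -0.01, -0.0, -0.0]
contact_force: [-0.2, 0.8, 0.5]
grip_width: 0.002
grasp_force: 0.0
```

>>> {"op": "arm_command", "data": {
  "motion": [
    [[0,0,0.05,0,1],[0,0,0.1,0,1],[0,0,0.1,0,1]]
  ]
}}

```text
t: 5.05
tool_pos: [0.4255, -0.1541, 0.0912]
orientation: [1.0, -0.01, -0.0, -0.0]
contact_force: [-0.6, 0.1, 0.6]
grip_width: 0.002
grasp_force: 0.0
```

>>> {"op": "arm_command", "data": {
  "motion": [
    [[0,0,0.05,0,1],[0,0,0.1,0,1],[0,0,0.1,0,1]]
  ]
}}

```text
t: 5.35
tool_pos: [0.4255, -0.1541, 0.0902]
orientation: [1.0, -0.01, -0.0, -0.0]
contact_force: [-0.6, 0.5, 0.3]
grip_width: -0.001
grasp_force: 0.0
```

>>> {"op": "arm_command", "data": {
  "motion": [
    [[0,0,0.05,0,1],[0,0,0.05,0,1],[0,0,0.05,0,1]]
  ]
}}

```text
t: 5.65
tool_pos: [0.4255, -0.1541, 0.0898]
orientation: [1.0, -0.01, -0.0, -0.0]
contact_force: [-0.3, 0.4, 0.3]
grip_width: -0.001
grasp_force: 0.0
```

>>> {"op": "arm_command", "data": {
  "motion": [
    [[0,0,0.05,0,1],[0,0,0.05,0,1],[0,0,0.05,0,1]]
  ]
}}

```text
t: 5.95
tool_pos: [0.4255, -0.1541, 0.0893]
orientation: [1.0, -0.01, -0.0, -0.0]
contact_force: [-0.2, 0.6, -0.0]
grip_width: -0.004
grasp_force: 0.0
```

>>> {"op": "arm_command", "data": {
  "motion": [
    [[0,0,0.05,0,1],[0,0,0.05,0,1],[0,0,0.05,0,1]]
  ]
}}

```text
t: 6.25
tool_pos: [0.4255, -0.1541, 0.0888]
orientation: [1.0, -0.01, 0.0, -0.0]
contact_force: [0.3, 0.4, -0.0]
grip_width: 0.001
grasp_force: 0.0
```

>>> {"op": "arm_command", "data": {
  "motion": [
    [[0,0,0.05,0,1],[0,0,0.05,0,1],[0,0,0.05,0,1]]
  ]
}}

```text
t: 6.55
tool_pos: [0.4256, -0.1542, 0.0884]
orientation: [1.0, -0.01, 0.0, 0.0]
contact_force: [0.2, 0.7, 2.8]
grip_width: 0.002
grasp_force: 1.5
```

>>> {"op": "arm_command", "data": {
  "motion": [
    [[0,0,0.05,0,1],[0,0,0.05,0,1],[0,0,0.05,0,1]]
  ]
}}

```text
t: 6.85
tool_pos: [0.4257, -0.1542, 0.0883]
orientation: [1.0, -0.01, 0.0, 0.0]
contact_force: [-1.6, 1.6, 8.0]
grip_width: 0.002
grasp_force: 3.9
```

>>> {"op": "arm_command", "data": {
  "motion": [
    [[0,0,0.02,0,1],[0.2,0,0.02,0,1],[0.4,0,0.02,0,1],[0.6,0,0.02,0,1],[0.8,0,0.02,0,1]]
  ]
}}

```text
t: 7.35
tool_pos: [0.4341, -0.1544, 0.0885]
orientation: [1.0, -0.01, 0.001, 0.0]
contact_force: [0.2, 0.7, 10.1]
grip_width: -0.003
grasp_force: 5.1
```

>>> {"op": "arm_command", "data": {
  "motion": [
    [[0.2,0,0,0,1],[0.4,0,0,0,1],[0.6,0,0,0,1],[0.8,0,0,0,1],[0.88,0,0,0,1]]
  ]
}}

```text
t: 7.85
tool_pos: [0.4427, -0.1546, 0.0884]
orientation: [1.0, -0.01, 0.0, 0.0]
contact_force: [-1.8, 1.9, 10.6]
grip_width: -0.003
grasp_force: 5.6
```

>>> {"op": "arm_command", "data": {
  "motion": [
    [[0,0,-0.3,0,1],[-2,0,-1.5,0,1],[-4,0,-2.5,0,1],[-4,0,-2.5,0,1],[-4,0,-2.5,0,1]]
  ]
}}

```text
t: 8.35
tool_pos: [0.4025, -0.1538, 0.1126]
orientation: [1.0, -0.01, 0.0, 0.0]
contact_force: [-0.6, 0.7, 0.1]
grip_width: -0.001
grasp_force: 0.0
```

Run:
```python
from h import *
s=sense();im=read_camera("wrist");cv2.imwrite("pics/w2.png",im[:,:,::-1]);print(s["tool_pos"],wproj([.434,-.155,.082],s))
```

```text
[ 0.4025464  -0.15382875  0.11261272] [[324.19909201 182.43538434]]
```

View pics/w2.png

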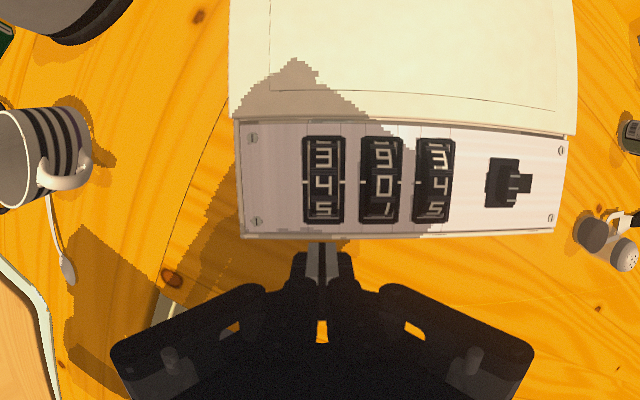

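The left wheel now reads 4, at (324, 183). Next is the middle wheel, which needs -3.

>>> {"op": "arm_command", "data": {
  "motion": [
    [[2,1.7,0,0,1],[4.0,3.4,0.8,0,1],[4.0,3.4,1.7,0,1],[4.0,3.4,2.2,0,1],[4.0,3.4,2.35,0,1],[4.0,3.4,2.42,0,1],[4.0,3.4,2.42,0,1]]
  ]
}}

```text
t: 9.1
tool_pos: [0.4415, -0.188, 0.0886]
orientation: [1.0, -0.01, 0.0, -0.0]
contact_force: [0.1, 1.3, 1.4]
grip_width: 0.001
grasp_force: 0.7
```

>>> {"op": "arm_command", "data": {
  "motion": [
    [[0,0,0.05,0,1],[0,0,0.08,0,1],[-0.2,0,0.08,0,1],[-0.4,0,0.08,0,1],[-0.6,0,0.08,0,1],[-0.8,0,0.08,0,1],[-1.0,0,0.08,0,1],[-1.2,0,0.08,0,1],[-1.4,0,0.08,0,1],[-1.6,0,0.08,0,1],[-1.7,0,0.08,0,1],[-1.7,0,0.08,0,1]]
  ]
}}

```text
t: 10.3
tool_pos: [0.4248, -0.1878, 0.0883]
orientation: [1.0, -0.01, 0.001, 0.0]
contact_force: [-0.2, 3.1, 7.7]
grip_width: -0.001
grasp_force: 3.7
```

>>> {"op": "arm_command", "data": {
  "motion": [
    [[0,0,-0.3,0,1],[0,0,-0.5,0,1],[0.85,0,-0.5,0,1],[1.7,0,-0.5,0,1],[1.7,0,-0.3,0,1],[1.7,0,-0.1,0,1],[1.7,0,-0.08,0,1],[1.7,0,-0.08,0,1]]
  ]
}}

```text
t: 11.1
tool_pos: [0.4418, -0.1884, 0.0885]
orientation: [1.0, -0.01, 0.0, 0.0]
contact_force: [0.2, 1.5, 4.2]
grip_width: -0.001
grasp_force: 2.0
```

>>> {"op": "arm_command", "data": {
  "motion": [
    [[0,0,0.04,0,1],[0,0,0.07,0,1],[-0.2,0,0.07,0,1],[-0.4,0,0.07,0,1],[-0.6,0,0.07,0,1],[-0.8,0,0.07,0,1],[-1.0,0,0.07,0,1],[-1.2,0,0.07,0,1],[-1.4,0,0.07,0,1],[-1.6,0,0.07,0,1],[-1.7,0,0.07,0,1],[-1.7,0,0.07,0,1]]
  ]
}}

```text
t: 12.3
tool_pos: [0.425, -0.1882, 0.0883]
orientation: [1.0, -0.01, 0.001, 0.0]
contact_force: [1.3, 2.6, 8.0]
grip_width: 0.001
grasp_force: 4.1
```

>>> {"op": "arm_command", "data": {
  "motion": [
    [[0,0,-0.3,0,1],[0,0,-0.5,0,1],[0.85,0,-0.5,0,1],[1.7,0,-0.5,0,1],[1.7,0,-0.3,0,1],[1.7,0,-0.1,0,1],[1.7,0,-0.08,0,1],[1.7,0,-0.08,0,1]]
  ]
}}

```text
t: 13.1
tool_pos: [0.4417, -0.1884, 0.0886]
orientation: [1.0, -0.01, 0.0, -0.0]
contact_force: [0.7, 1.0, 3.1]
grip_width: -0.003
grasp_force: 1.6
```

>>> {"op": "arm_command", "data": {
  "motion": [
    [[0,0,0.04,0,1],[0,0,0.07,0,1],[-0.2,0,0.07,0,1],[-0.4,0,0.07,0,1],[-0.6,0,0.07,0,1],[-0.8,0,0.07,0,1],[-1.0,0,0.07,0,1],[-1.2,0,0.07,0,1],[-1.4,0,0.07,0,1],[-1.6,0,0.07,0,1],[-1.7,0,0.07,0,1],[-1.7,0,0.07,0,1]]
  ]
}}

```text
t: 14.3
tool_pos: [0.4249, -0.1881, 0.0883]
orientation: [1.0, -0.01, 0.001, 0.0]
contact_force: [0.9, 2.6, 6.9]
grip_width: -0.001
grasp_force: 3.6
```

>>> {"op": "arm_command", "data": {
  "motion": [
    [[0,0,-0.3,0,1],[0,0,-0.8,0,1],[0.85,1.7,-0.8,0,1],[1.7,3.4,-0.8,0,1],[1.7,3.4,-0.4,0,1],[1.7,3.4,-0.2,0,1],[1.7,3.4,-0.1,0,1],[1.7,3.4,-0.08,0,1],[1.7,3.4,-0.08,0,1]]
  ]
}}

```text
t: 15.2
tool_pos: [0.4407, -0.2219, 0.0886]
orientation: [1.0, -0.01, -0.0, -0.0]
contact_force: [-1.1, 1.0, 1.8]
grip_width: 0.001
grasp_force: 0.7
```

>>> {"op": "arm_command", "data": {
  "motion": [
    [[0,0,0.04,0,1],[0,0,0.07,0,1],[-0.2,0,0.07,0,1],[-0.4,0,0.07,0,1],[-0.6,0,0.07,0,1],[-0.8,0,0.07,0,1],[-1.0,0,0.07,0,1],[-1.2,0,0.07,0,1],[-1.4,0,0.07,0,1],[-1.6,0,0.07,0,1],[-1.7,0,0.07,0,1],[-1.7,0,0.07,0,1]]
  ]
}}

```text
t: 16.4
tool_pos: [0.424, -0.2217, 0.0883]
orientation: [1.0, -0.01, 0.0, -0.0]
contact_force: [-0.5, 4.1, 6.3]
grip_width: -0.002
grasp_force: 3.1
```

>>> {"op": "arm_command", "data": {
  "motion": [
    [[0,0,-0.3,0,1],[0,0,-0.5,0,1],[0.85,0,-0.5,0,1],[1.7,0,-0.5,0,1],[1.7,0,-0.3,0,1],[1.7,0,-0.1,0,1],[1.7,0,-0.08,0,1],[1.7,0,-0.08,0,1]]
  ]
}}

```text
t: 17.2
tool_pos: [0.4409, -0.2224, 0.0886]
orientation: [1.0, -0.01, 0.0, -0.0]
contact_force: [0.7, 0.1, 1.0]
grip_width: 0.003
grasp_force: 0.6
```

>>> {"op": "arm_command", "data": {
  "motion": [
    [[0,0,0.04,0,1],[0,0,0.07,0,1],[-0.2,0,0.07,0,1],[-0.4,0,0.07,0,1],[-0.6,0,0.07,0,1],[-0.8,0,0.07,0,1],[-1.0,0,0.07,0,1],[-1.2,0,0.07,0,1],[-1.4,0,0.07,0,1],[-1.6,0,0.07,0,1],[-1.7,0,0.07,0,1],[-1.7,0,0.07,0,1]]
  ]
}}

```text
t: 18.4
tool_pos: [0.4241, -0.2221, 0.0883]
orientation: [1.0, -0.01, 0.0, 0.0]
contact_force: [1.9, 2.3, 6.2]
grip_width: 0.002
grasp_force: 2.9
```

>>> {"op": "arm_command", "data": {
  "motion": [
    [[0,0,-0.3,0,1],[0,0,-1.5,0,1],[-2,0,-2.5,0,1],[-2.2,0,-2.5,0,1],[-2.2,0,-2.5,0,1]]
  ]
}}

```text
t: 18.9
tool_pos: [0.402, -0.2219, 0.1134]
orientation: [1.0, -0.01, 0.0, 0.0]
contact_force: [-0.3, 0.4, 0.5]
grip_width: -0.0
grasp_force: 0.0
```

Run:
```python
from h import *
s=sense();im=read_camera("wrist");cv2.imwrite("pics/w3.png",im[:,:,::-1]);print(s["tool_pos"],wproj([.432,-.222,.082],s))
```

```text
[ 0.40197452 -0.22185535  0.11336193] [[322.44502754 184.58172418]]
```

View pics/w3.png

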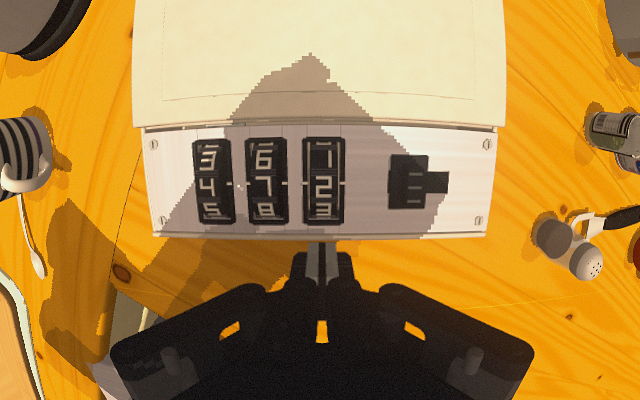

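The wheels read 4, 7, 2, at (205/265/323, 185). Next is the catch: lower the closed fingers onto the bare plate left of the ridge.

>>> {"op": "arm_command", "data": {
  "motion": [
    [[1.5,1.4,0,0,1],[3.0,2.75,0.5,0,1],[3.0,2.75,1.2,0,1],[3.0,2.75,2.0,0,1],[3.0,2.75,2.5,0,1],[3.0,2.75,2.9,0,1],[3.0,2.75,3.2,0,1],[3.0,2.75,3.3,0,1],[3.0,2.75,3.3,0,1]]
  ]
}}

```text
t: 19.85
tool_pos: [0.4313, -0.2497, 0.08]
orientation: [1.0, -0.01, 0.0, 0.0]
contact_force: [-0.3, -0.3, 0.1]
grip_width: -0.002
grasp_force: 0.0
```

>>> {"op": "arm_command", "data": {
  "motion": [
    [[0,0.2,0,0,1],[0,0.4,0,0,1],[0,0.6,0,0,1],[0,0.8,0,0,1],[0,0.9,0,0,1],[0,0.9,0,0,1]]
  ]
}}

```text
t: 20.45
tool_pos: [0.4312, -0.2587, 0.08]
orientation: [1.0, -0.01, -0.0, -0.0]
contact_force: [0.6, 2.2, 0.5]
grip_width: -0.003
grasp_force: 0.8
```

>>> {"op": "arm_command", "data": {
  "motion": [
    [[0,0.1,0,0,1],[0,0.2,0,0,1],[0,0.3,0,0,1],[0,0.4,0,0,1],[0,0.4,0,0,1]]
  ]
}}

```text
t: 20.95
tool_pos: [0.4311, -0.2629, 0.08]
orientation: [1.0, -0.01, -0.0, 0.0]
contact_force: [-0.0, 2.3, 0.9]
grip_width: 0.002
grasp_force: 1.0
```

>>> {"op": "arm_command", "data": {
  "motion": [
    [[0,0.1,0,0,1],[0,0.2,0,0,1],[0,0.3,0,0,1],[0,0.4,0,0,1],[0,0.4,0,0,1]]
  ]
}}

```text
t: 21.45
tool_pos: [0.431, -0.2671, 0.08]
orientation: [1.0, -0.01, 0.0, 0.0]
contact_force: [-0.3, -0.0, 0.1]
grip_width: -0.0
grasp_force: 0.4
```

>>> {"op": "arm_command", "data": {
  "motion": [
    [[0,0.1,0,0,1],[0,0.2,0,0,1],[0,0.2,0,0,1]]
  ]
}}

```text
t: 21.75
tool_pos: [0.431, -0.2689, 0.08]
orientation: [1.0, -0.01, 0.0, 0.0]
contact_force: [-0.2, 0.7, 0.4]
grip_width: 0.003
grasp_force: 0.5
```

>>> {"op": "arm_command", "data": {
  "motion": [
    [[0,0.05,0,0,1],[0,0.1,0,0,1],[0,0.1,0,0,1]]
  ]
}}

```text
t: 22.05
tool_pos: [0.431, -0.2698, 0.08]
orientation: [1.0, -0.01, 0.0, 0.0]
contact_force: [0.3, 2.4, -0.1]
grip_width: -0.0
grasp_force: 0.6
```

>>> {"op": "arm_command", "data": {
  "motion": [
    [[0,0.05,0,0,1],[0,0.1,0,0,1],[0,0.1,0,0,1]]
  ]
}}

```text
t: 22.35
tool_pos: [0.431, -0.2708, 0.08]
orientation: [1.0, -0.01, -0.0, 0.0]
contact_force: [-0.2, 1.0, 1.1]
grip_width: 0.005
grasp_force: 0.7
```

>>> {"op": "arm_command", "data": {
  "motion": [
    [[0,0.05,0,0,1],[0,0.1,0,0,1],[0,0.1,0,0,1]]
  ]
}}

```text
t: 22.65
tool_pos: [0.431, -0.2718, 0.08]
orientation: [1.0, -0.01, 0.0, 0.0]
contact_force: [0.4, 0.6, 0.6]
grip_width: -0.003
grasp_force: 0.6
```

>>> {"op": "arm_command", "data": {
  "motion": [
    [[0,0.05,0,0,1],[0,0.1,0,0,1],[0,0.1,0,0,1]]
  ]
}}

```text
t: 22.95
tool_pos: [0.4309, -0.2722, 0.0799]
orientation: [1.0, -0.01, -0.0, -0.001]
contact_force: [-0.0, 5.0, 2.3]
grip_width: 0.0
grasp_force: 2.6
```

>>> {"op": "arm_command", "data": {
  "motion": [
    [[0,0.05,0,0,1],[0,0.1,0,0,1],[0,0.1,0,0,1]]
  ]
}}

```text
t: 23.25
tool_pos: [0.4309, -0.2725, 0.0799]
orientation: [1.0, -0.01, -0.0, -0.001]
contact_force: [0.7, 8.8, 4.0]
grip_width: -0.0
grasp_force: 4.8
```

The catch is at its end stop. I'm backing off to the left, lifting and retreating.

>>> {"op": "arm_command", "data": {
  "motion": [
    [[0,-0.4,0,0,1],[0,-0.8,0,0,1],[0,-0.8,-1.5,0,1],[0,-0.8,-4,0,1],[-2,-0.8,-7,0,1],[-5,-0.8,-9,0,1],[-5,-0.8,-9,0,1],[-5,-0.8,-9,0,1]]
  ]
}}

```text
t: 24.05
tool_pos: [0.3811, -0.265, 0.1701]
orientation: [1.0, -0.011, 0.0, 0.001]
contact_force: [0.4, -0.6, -0.4]
grip_width: 0.003
grasp_force: 0.0
```

Run:
```python
from h import *
s=sense();im=read_camera("wrist");cv2.imwrite("pics/w4.png",im[:,:,::-1]);print(s["tool_pos"],s["contact_force"])
```

```text
[ 0.38112379 -0.26501379  0.17014479] [ 0.442918   -0.60261642 -0.41836018]
```

View pics/w4.png

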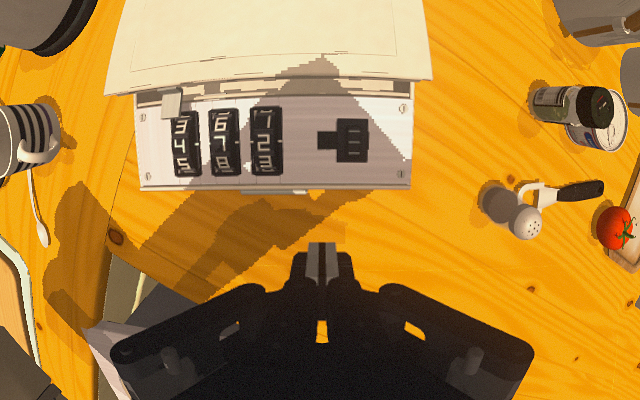

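The picture shows the lid up (front edge around row 85), the wheels at 4, 7, 2 and the catch fully right at (352, 140). The robot touches nothing, so I'm handing in.

```bash
python3 -c "
from cell import *
print(sign_off())"
```

```text
the job is handed in; nothing more can be done
None
```

The lockbox is open: the last picture shows the wheels at 4, 7, 2, the catch fully right and the lid up. The job is handed in after about 24 s of robot time (no verdict came back), with the highest force reading 10.6 N and the mug, teaspoon, salt shaker and spice jar never touched.

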